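Quarter-turn stop into slotted strut

TASK

Take the quarter-turn stop from its wooden holder and put its oblong head into the strut's slot, in the half away from the black end cap; press it down against its spring until the head is below the lips, give it a quarter turn so that the head sits squarely across under both lips. Then slide it towards the cap until you feel it meet the sprung buffer hidden inside, push the buffer in by about half its 12 mm travel but never to its end, and let go, leaving the stop upright there, its head drawn up under the lips by the spring. Use gentle force throughout and leave the tape measure, wedge, offcut and screwdriver where they are.

Things in the scene. Friction and masses are not known exactly. Their poses are not given: they have to be found in the camera images.
- stop: Quarter-turn stop, 0.19 kg, 64 mm tall. Oblong steel head 32 long (x) x 17 wide (y) x 9 mm tall, lowest 3 mm stepped in 1.5 mm; above it a 10 mm shank, a sprung collar and a black bar handle parallel to the head: 52 (x) x 15 (y) x 34 mm, 30 to 64 mm above the origin. Origin: centre of the head's underside; z up the shank. Starts upright in the holder, head in the hole.
- stop_grip (a point): Point on the stop's axis 52 mm above its origin, in the bar handle: where to grip it, across its 15 mm thickness (stop's y).
- stop_collar (a point): Centre of the underside of the sprung steel collar as at rest (38 mm diameter, 6 mm thick): 11 mm above the stop's origin, 2 mm above the head's top. The collar can be pushed up the shank by 11 mm against 3.2 N plus 0.8 N per mm. At the start it rests on the holder's top.
- holder: Wooden block, 85 x 75 x 36 mm, fixed, with one oblong hole 39 x 24 mm, 26 mm deep, in which the stop's head hangs loosely. Origin: centre of its underside.
- strut: Slotted steel channel 280 long (x), 44 mm wide (y), fixed on a wooden board (310 x 75 x 12 mm). Origin: centre of the board's underside, on the bench; z up. Top 46 mm above the origin. Slot 20 mm wide along x at y = 0; lips 6 mm thick (40 to 46 mm up); cavity below 38 mm wide, its floor 15 mm up. A black plastic cap closes the +x end.
- slot_entry (a point): Point on the slot's centre line, level with the lips' top, 70 mm from the strut's middle towards the uncapped end: a good place to insert.
- lip_line (a point): Point at the strut's middle, 31 mm above its origin: level of the stop's origin when its head's top touches the lips from below (collar yielded 4 mm). The collar meets the lips at 35 mm; pressed below 31 mm (28 mm is a good depth) the head can turn freely, either way; let go, the spring draws it up to this level.
- buffer (a joint): How far the sprung buffer in the strut is pushed towards the cap, m: 0 at rest, 0.012 at its end. Hidden under both lips; only a head turned crosswise meets it. Its face lies anywhere 25 to 85 mm from the strut's middle on the capped side; nothing shows where. It takes 6 N plus 0.8 N per mm and stays about where it is left. The caught stop drags on the lips with about 2 to 8 N.
- tape: Yellow and black tape measure, 38 x 74 x 65 mm, loose, a bystander; origin under its centre.
- wedge: Wooden wedge, 40 x 140 x 34 mm, loose, a bystander; origin under its centre.
- offcut: Wooden block, 50 x 70 x 40 mm, loose, a bystander; origin under its centre.
- driver: Screwdriver with red handle, 190 mm long, loose, a bystander; origin under its centre.
Things that resemble listed ones, but are neither listed nor needed, are in the scene too. There is more than one size of the stop; the one meant has the size given above.

How it is judged:
By the outcome, as a careful person would: the job done as asked, in the order asked, and still so for the second after the job is handed in, with the robot touching nothing.
It also fails if it takes over 72 s, if anything falls off the work surface, if the arm or the gripper's body presses on something with over 40 N, if the wrist force passes 120 N, or if a joint passes its speed limit or range.

ROBOT

A 6-joint arm with a two-finger parallel gripper is mounted at the origin on a cart in front of the work surface, level with it; the furniture and walls round the work are solid. World frame = base frame: x ahead of the robot, y to its left, z up, the work surface at z = 0. Lengths are in m, angles in rad, forces in N, time in s.
With the tool pointing down it reaches from about 0.35 to 0.975 m from the base axis. Payload 4.9 kg.
Tool frame: the origin (TCP) lies between the finger pads; the fingertips stand 17 mm ahead of it and the grasp point (between the pads) lies 2 mm behind it (manip.nose_length is the distance from the TCP to the fingertips, in m); z points along the fingers, y is the line along which they close (so a half turn about z gives the same grasp; the last joint's range is limited). The gripper opens to 85 mm and grips with 20 to 120 N. Pads are 22 mm wide; open, the fingers measure 114 mm over their backs; the gripper's body (76 mm by 85 mm) begins 54 mm behind the grasp point. The pads swing forward as they close: fully open they stand 13 mm farther back than shut.
Start: joints at [-1.27, 0.053, 1.613, -0, 1.476, -0.119], TCP at [0.255, -0.571, 0.228] pointing down, gripper open.
Joint ranges: [-3.01, 3.01], [-1.01, 2.22], [0.06, 2.58], [-1.02, 4.17], [0.09, 2.62], [-3.14, 3.14]. Speed limits (rad/s): [2.57, 2.57, 3.14, 3.14, 3.14, 3.14].

INTERFACE

Orientations are given as a unit quaternion [w, x, y, z].
In Python, from plant import manip gives the robot as it stands. The module is installed in compiled form; this text tells all that it offers.
- The arm moves only by the tool apply_moves, never from a script. Its argument "moves" is a list of rows, each a list of 3 entries, a list of its own where there are three numbers: the turn, a rotation vector about the tool's x, y, z in rad, then the shift along the tool's x, y, z in cm, then the closure, from -1 (fully open) to 1 (shut), so that 0 is half open. A call has 1 to 20 rows; each row is the pose to reach, as a shift and turn from the pose commanded when the call began, along the tool's axes at that moment; what a row does not reach only later rows make up. A row lasts 1/10 s, in which the tool goes at most 50 mm and 8.59 degrees, less where a joint would pass 70% of its speed; a pose out of reach is approached as far as the arm can. A call with a gripper value outside its range is refused whole. The fingers move at their own pace and stop on an object; the grip force is fixed at half the most. Time passes only in rows, so rows that repeat a pose let the fingers close. It gives the time, the measured TCP pose, the force, the opening and the grip force at its end, in the units of the state.
- manip.state(): the state, without advancing time (a new reading comes with each control period).
- manip.grab_frame(name): name is "side" or "top" or "wrist"; returns a dict with "image" (480x640x3 uint8, red, green, blue), "K" (3x3 intrinsics, pixels), "rvec" (rotation vector, rad) and "tvec" (3), from world to camera coordinates, as OpenCV has them. Camera axes: x right, y down, z forward; pixel columns grow to the right and rows downward; lengths in m; the calibration is good to about 2 mm. A picture is of the moment at which its call begins. There is no depth.
- manip.job_done(): hands the job in; it is judged then, once.
Trained networks look in a picture, given as the dict that the camera call returned (one of the last four; its "shot" number tells which), for a name from the list of things; names that differ only in an ending like _2 or _b are one class to them, and where a whole thing is asked for, a point or a joint stands for the part that bears it (a point fixed in the world has none). Each returns a list of dicts, best first, with "score" (0 to 1); they miss things now and then, are a little off and sometimes report something else, mostly with a low value. They report only what shows in the picture. A call takes as long as a camera call. They do not tell look-alikes from the thing itself.
- manip.look_for(picture, label): "location" ([x, y, z] in m, in the coordinates of the camera as it stood for that picture, good to about 4 mm: the middle of the surface that is visible of it).
- manip.silhouettes(picture, label): "pixels" (480x640 bool, what is visible of it).
- manip.spot_point(picture, label): "location" ([x, y, z] in m, in the coordinates of the camera as it stood for that picture, good to about 4 mm: a listed point, or the origin of a listed thing).
The state is a dict: "time": time; "joint_pos": joint angles; "joint_vel": joint speeds; "joint_efforts": joint torques, N m; "tool_pos": TCP position; "tool_rot": TCP orientation; "contact_force": force on the tool from outside, world axes, zero at the start; "ft_torque": the same for the moment, N m; "gripper_width": opening from 0.0 (shut) to 1.0 (fully open); "grasp_force": force on a finger pad.
Only numpy, scipy, OpenCV 4.12 (cv2) and the standard library are available. Lean on these libraries where they do the work, as an engineer would, in place of code of your own. Each camera call takes 0.05 s, during which the arm holds its last target. There are 200 camera calls.

## Working session

There is one attempt and no reset: what is moved stays moved. The work goes in short steps, Python scripts to look and compute and a tool call to move; the robot and the scene stay as the last step left them, time stands still between calls to the robot, and variables do not carry over. Pictures are saved under pics/ and viewed, at most 10 in all, crops included, and the job is handed in when it is done.

Besides the shell and the picture viewer there is one more tool, called after "Call:" in YAML: its name, and indented under it one key for each argument. apply_moves: Moves the arm, as the interface text tells. Its arguments: {"type":"object","properties":{"moves":{"type":"array"}},"required":["moves"]}

```bash
mkdir -p pics; cat > h.py <<'E'
import numpy as np, cv2
from plant import manip
from scipy.spatial.transform import Rotation as R
def w(p,loc):
    M=cv2.Rodrigues(np.array(p["rvec"],float))[0]
    return M.T@(np.array(loc)-np.array(p["tvec"]).ravel())
def pix(p,X):
    return cv2.projectPoints(np.array(X,float).reshape(-1,3),np.array(p["rvec"],float),np.array(p["tvec"],float),np.array(p["K"]),None)[0].reshape(-1,2)
def ray(p,uv,z):
    M=cv2.Rodrigues(np.array(p["rvec"],float))[0]; c=-M.T@np.array(p["tvec"]).ravel()
    d=M.T@np.linalg.inv(p["K"])@np.array([uv[0],uv[1],1.]); return c+d*(z-c[2])/d[2]
def save(p,n): cv2.imwrite("pics/"+n,p["image"][...,::-1])
E
python3 - <<'E'
from h import *
np.set_printoptions(precision=4,suppress=True)
s=manip.state(); print(s["tool_pos"],s["tool_rot"],s["contact_force"])
for cam in ["top","side"]:
    p=manip.grab_frame(cam); save(p,cam+"0.png")
    for l in ["stop","stop_grip","stop_collar","holder","strut","slot_entry","lip_line"]:
        print(cam,l,[(round(d["score"],2),w(p,d["location"])) for d in manip.spot_point(p,l)[:4]])
E
```

```text
[ 0.2546 -0.5701  0.2263] [-0.001   0.9781  0.2084 -0.0001] [ 0.3195 -0.0936 -0.9031]
top stop [(0.7, array([ 0.3603, -0.2449,  0.0023])), (0.6, array([ 0.5009, -0.2562,  0.0242])), (0.57, array([ 0.4659, -0.3733, -0.0063])), (0.56, array([0.5973, 0.1201, 0.0037]))]
top stop_grip [(0.86, array([ 0.3586, -0.2468,  0.0716])), (0.85, array([ 0.4979, -0.2544,  0.0766])), (0.67, array([ 0.4647, -0.3718,  0.071 ]))]
top stop_collar [(0.9, array([ 0.3574, -0.2458,  0.0092])), (0.56, array([ 0.4671, -0.3743,  0.0172]))]
top holder [(0.55, array([ 0.5032, -0.2597, -0.0009]))]
top strut [(0.6, array([ 0.5977,  0.1252, -0.001 ]))]
top slot_entry [(0.77, array([0.625 , 0.06  , 0.0484]))]
top lip_line [(0.58, array([0.5938, 0.1225, 0.0373]))]
side stop [(0.84, array([ 0.3572, -0.2466, -0.0027])), (0.64, array([ 0.5009, -0.2587,  0.0247])), (0.6, array([ 0.4677, -0.3729, -0.0025]))]
side stop_grip [(0.73, array([ 0.5009, -0.2581,  0.0786])), (0.65, array([ 0.4641, -0.3775,  0.0647])), (0.61, array([ 0.3591, -0.2421,  0.0693]))]
side stop_collar [(0.89, array([ 0.5002, -0.26  ,  0.0321])), (0.62, array([ 0.3601, -0.246 ,  0.0089])), (0.58, array([ 0.4638, -0.374 ,  0.0111]))]
side holder [(0.97, array([ 0.5008, -0.2612,  0.0005]))]
side strut [(0.7, array([0.591, 0.123, 0.003]))]
side slot_entry [(0.6, array([0.6218, 0.0597, 0.0496]))]
side lip_line [(0.65, array([0.6025, 0.1232, 0.0338])), (0.44, array([ 0.5002, -0.2617,  0.003 ]))]
```

View pics/top0.png

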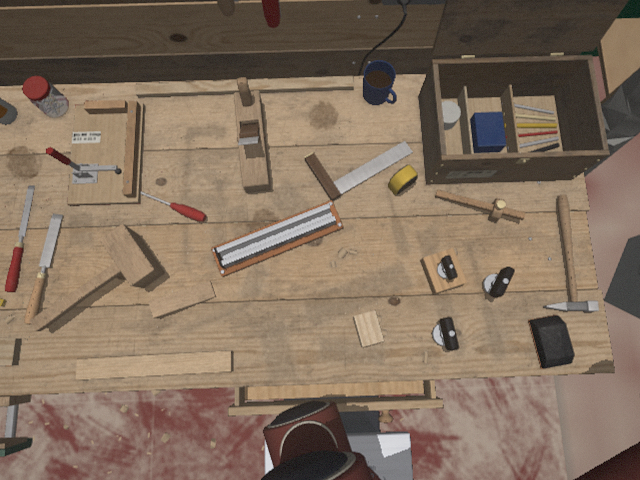

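View pics/side0.png

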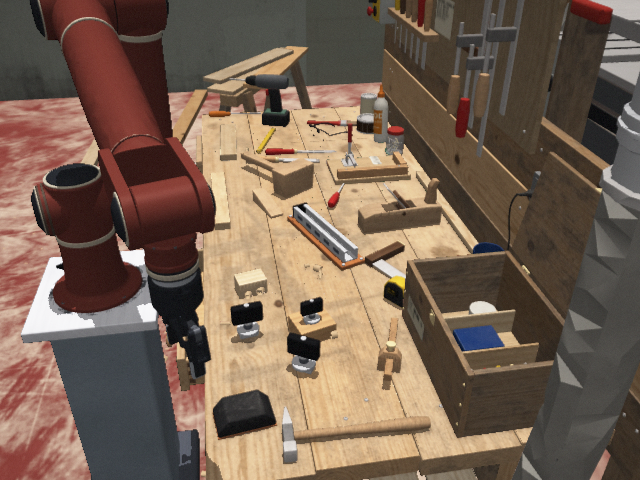

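The top view shows the stop in the holder at about (447,268), with loose look-alikes at (500,282) and (446,333). The strut runs from (215,260) to (340,215). I'll measure the yaws and look closely at the cap ends.

```bash
python3 - <<'E'
from h import *
np.set_printoptions(precision=4,suppress=True)
p=manip.grab_frame("top"); im=p["image"]
a=cv2.resize(im[195:285,205:350],None,fx=4,fy=4,interpolation=cv2.INTER_CUBIC)
b=cv2.resize(im[245:300,415:475],None,fx=4,fy=4,interpolation=cv2.INTER_CUBIC)
c=np.zeros((590,580,3),np.uint8); c[:360]=a; c[365:585,:240]=b
q=manip.grab_frame("side")
d=cv2.resize(q["image"][285:350,280:350],None,fx=3,fy=3); c[365:365+195,250:460]=d
cv2.imwrite("pics/crop1.png",c[...,::-1])
for P in (p,q):
  for l,z in (("strut",.046),("holder",.036),("stop",.089)):
    for r in manip.silhouettes(P,l)[:4]:
        m=r["pixels"]; ys,xs=np.nonzero(m)
        pts=np.array([ray(P,(x,y),z)[:2] for x,y in zip(xs,ys)],np.float32)
        print(l,round(r["score"],2),len(xs),cv2.minAreaRect(pts))
E
```

```text
strut 0.79 4125 ((0.5888932347297668, 0.12180521339178085), (0.07540460675954819, 0.30167582631111145), 20.704421997070312)
holder 0.69 1019 ((0.5009916424751282, -0.25315698981285095), (0.08628162741661072, 0.08479221910238266), 15.569308280944824)
holder 0.6 4139 ((0.59171462059021, 0.12271597981452942), (0.07614012062549591, 0.3057402968406677), 20.338293075561523)
stop 0.87 576 ((0.3570210337638855, -0.22926785051822662), (0.06752722710371017, 0.0478215217590332), 8.440169334411621)
stop 0.58 298 ((0.4995914399623871, -0.24487575888633728), (0.0494128093123436, 0.036320772022008896), 13.109968185424805)
stop 0.58 634 ((0.4693933129310608, -0.35542431473731995), (0.05149756371974945, 0.07792642712593079), 55.42476272583008)
stop 0.49 560 ((0.7044905424118042, -0.1645800769329071), (0.04466090723872185, 0.07565207034349442), 35.76285171508789)
strut 0.71 454 ((0.7111623883247375, -0.19579555094242096), (0.11546270549297333, 0.04553791135549545), 73.42173767089844)
strut 0.57 2105 ((0.5860884189605713, 0.08789196610450745), (0.09525188058614731, 0.3527248203754425), 20.539356231689453)
holder 0.81 998 ((0.49945569038391113, -0.2799898386001587), (0.10438919067382812, 0.1076459139585495), 89.82652282714844)
stop 0.93 477 ((0.4950406849384308, -0.29256653785705566), (0.09235300868749619, 0.047975584864616394), 80.048828125)
stop 0.92 1032 ((0.4592697322368622, -0.4197794795036316), (0.11380799859762192, 0.06685717403888702), 80.44649505615234)
stop 0.56 934 ((0.35771235823631287, -0.2995527386665344), (0.11931846290826797, 0.06704064458608627), 87.39811706542969)
```

View pics/crop1.png

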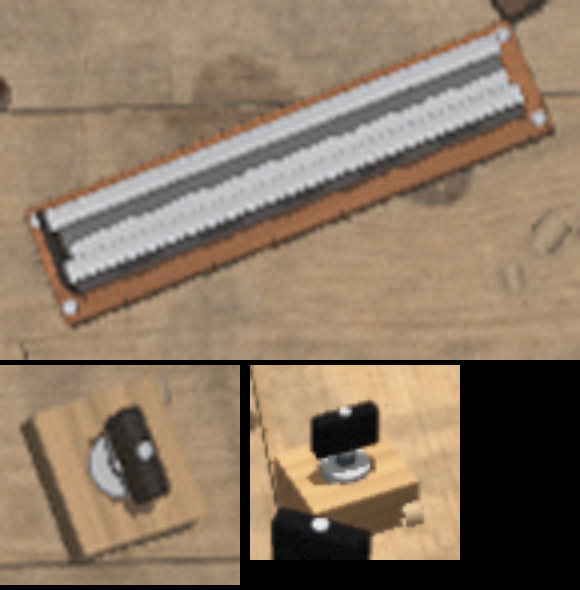

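The cap is at the left end of the strut (crop ~(50,245)), so the strut's +x points at yaw ≈110.5°. The handle's yaw is about 17°. I'm moving above the holder.

Call:
apply_moves:
  moves:
    - [[0,0,0.122],[35.1,-18.4,2.6],-1]
    - [[0,0,0.122],[35.1,-18.4,2.6],-1]
    - [[0,0,0.122],[35.1,-18.4,2.6],-1]
    - [[0,0,0.122],[35.1,-18.4,2.6],-1]
    - [[0,0,0.122],[35.1,-18.4,2.6],-1]
    - [[0,0,0.122],[35.1,-18.4,2.6],-1]
    - [[0,0,0.122],[35.1,-18.4,2.6],-1]
    - [[0,0,0.122],[35.1,-18.4,2.6],-1]
    - [[0,0,0.122],[35.1,-18.4,2.6],-1]
    - [[0,0,0.122],[35.1,-18.4,2.6],-1]
    - [[0,0,0.122],[35.1,-18.4,2.6],-1]
    - [[0,0,0.122],[35.1,-18.4,2.6],-1]
    - [[0,0,0.122],[35.1,-18.4,2.6],-1]
    - [[0,0,0.122],[35.1,-18.4,2.6],-1]

```text
time: 2.6
tool_pos: [0.4998, -0.2605, 0.2016]
tool_rot: [0.0, 0.989, 0.148, 0.0]
contact_force: [-0.0, 0.6, -0.3]
gripper_width: 0.999
grasp_force: 0.0
```

```bash
cat >> h.py <<'E'
np.set_printoptions(precision=4,suppress=True)
def pose():
    s=manip.state(); q=s["tool_rot"]; r=R.from_quat([*q[1:],q[0]])
    m=r.as_matrix(); return s,np.array(s["tool_pos"]),m,np.degrees(np.arctan2(m[1,0],m[0,0]))
def to(X,yaw):
    s,t,m,y=pose(); print("pos",t,"yaw",y,"z",m[:,2],"F",np.array(s["contact_force"]),"t",s["time"],"gw",s["gripper_width"],"j6",s["joint_pos"][5])
    print("shift cm",m.T@(np.array(X)-t)*100,"turn z",np.radians(y-yaw))
E
python3 - <<'E'
from h import *
p=manip.grab_frame("wrist"); save(p,"w1.png")
print([ (l,round(d["score"],2),w(p,d["location"])) for l in ("stop","stop_grip","stop_collar","holder") for d in manip.spot_point(p,l)[:2]])
for r in manip.silhouettes(p,"holder")[:2]:
    ys,xs=np.nonzero(r["pixels"]); print(len(xs),xs.min(),xs.max(),ys.min(),ys.max())
    print(cv2.minAreaRect(np.array([ray(p,(x,y),.036)[:2] for x,y in zip(xs,ys)],np.float32)))
for r in manip.silhouettes(p,"stop")[:2]:
    ys,xs=np.nonzero(r["pixels"]); print(len(xs),xs.min(),xs.max(),ys.min(),ys.max())
    print(cv2.minAreaRect(np.array([ray(p,(x,y),.089)[:2] for x,y in zip(xs,ys)],np.float32)))
to([.5005,-.259,.075],17)
E
```

```text
[('stop', 0.79, array([ 0.36  , -0.248 , -0.0001])), ('stop', 0.75, array([ 0.4662, -0.3703, -0.0007])), ('stop_grip', 0.72, array([ 0.4674, -0.3768,  0.0712])), ('stop_grip', 0.65, array([ 0.3606, -0.2454,  0.0678])), ('stop_collar', 0.95, array([ 0.4703, -0.3753,  0.0124])), ('stop_collar', 0.76, array([ 0.4983, -0.2629,  0.0376])), ('holder', 0.96, array([ 0.5008, -0.2506, -0.0028]))]
7667 274 371 155 263
((0.5046727061271667, -0.2575255036354065), (0.08801810443401337, 0.07550033926963806), 15.900238037109375)
2496 299 346 186 266
((0.5060909986495972, -0.2578296661376953), (0.055688388645648956, 0.03114129602909088), 15.95174789428711)
5509 406 500 255 349
((0.4806843101978302, -0.35231247544288635), (0.06479258835315704, 0.06826512515544891), 60.4783935546875)
pos [ 0.5002 -0.2596  0.2015] yaw 17.06125205763174 z [ 0.  0. -1.] F [-0.4949  0.2749 -0.3448] t 2.95 gw 1.0017028205727938 j6 0.6622153495096946
shift cm [ 0.0443 -0.0535 12.6505] turn z 0.0010690500792951974
```

View pics/w1.png

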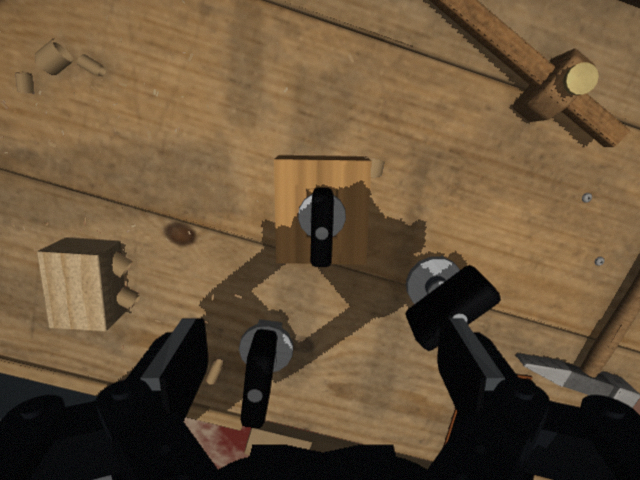

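The wrist view shows the stop's handle vertical in the picture from (322,188) to (321,266), white dot at (322,234), so it is aligned with the tool x. I'll fix the lateral position from the dot.

```bash
python3 - <<'E'
from h import *
p=manip.grab_frame("wrist")
c=ray(p,(322,234),.089); print(c, ray(p,(321.5,266),.089), pix(p,[.5005,-.259,.089]))
r=manip.silhouettes(p,"stop")[0]["pixels"]; g=p["image"].max(2)
m=np.zeros((480,640),np.uint8); m[180:272,295:350]=(g[180:272,295:350]<50)
n,l,st,ce=cv2.connectedComponentsWithStats(m); k=l[250,321]
ys,xs=np.nonzero(l==k); print(len(xs),st[k],np.polyfit(ys,xs,1), cv2.minAreaRect(np.array([ray(p,(x,y),.089)[:2] for x,y in zip(xs,ys)],np.float32)))
to([c[0],c[1],.075],17)
E
```

```text
[ 0.502  -0.2582  0.089 ] [ 0.4799 -0.2646  0.089 ] [[322.4677 236.3931]]
1577 [ 311  188   24   81 1577] [ -0.0289 329.1822] ((0.505308210849762, -0.25746235251426697), (0.05582944676280022, 0.015026938170194626), 15.26018238067627)
pos [ 0.5003 -0.2596  0.2015] yaw 17.06652053039128 z [ 0.  0. -1.] F [-0.1483 -1.0001  0.0975] t 3.05 gw 1.0016913565810075 j6 0.6622490352954971
shift cm [ 0.206  -0.0816 12.6516] turn z 0.0011610022755007864
```

Call:
apply_moves:
  moves:
    - [[0,0,0.027],[0.25,-0.08,3],-1]
    - [[0,0,0.027],[0.25,-0.08,6],-1]
    - [[0,0,0.027],[0.25,-0.08,9],-1]
    - [[0,0,0.027],[0.25,-0.08,11],-1]
    - [[0,0,0.027],[0.25,-0.08,12.6],-1]
    - [[0,0,0.027],[0.25,-0.08,12.6],-1]
    - [[0,0,0.027],[0.25,-0.08,12.6],0.3]
    - [[0,0,0.027],[0.25,-0.08,12.6],1]
    - [[0,0,0.027],[0.25,-0.08,12.6],1]
    - [[0,0,0.027],[0.25,-0.08,12.6],1]
    - [[0,0,0.027],[0.25,-0.08,12.6],1]
    - [[0,0,0.027],[0.25,-0.08,12.6],1]
    - [[0,0,0.027],[0.25,-0.08,12.6],1]
    - [[0,0,0.027],[0.25,-0.08,12.6],1]

```text
time: 4.45
tool_pos: [0.5028, -0.2585, 0.0761]
tool_rot: [0.0, 0.991, 0.135, 0.0]
contact_force: [0.6, -0.3, 1.2]
gripper_width: 0.153
grasp_force: 61.0
```

Call:
apply_moves:
  moves:
    - [[0,0,0],[0,0,-1.5],1]
    - [[0,0,0],[0,0,-4],1]
    - [[0,0,0],[0,0,-7],1]
    - [[0,0,0],[0,0,-10],1]
    - [[0,0,-0.1],[0.5,-0.7,-11.5],1]
    - [[0,0,-0.23],[2,-2.8,-11.5],1]
    - [[0,0,-0.36],[4,-5.6,-11.5],1]
    - [[0,0,-0.49],[6,-8.4,-11.5],1]
    - [[0,0,-0.62],[8,-11.2,-11.5],1]
    - [[0,0,-0.75],[10,-14,-11.5],1]
    - [[0,0,-0.88],[12,-16.8,-11.5],1]
    - [[0,0,-1.01],[14,-19.6,-11.5],1]
    - [[0,0,-1.14],[16,-22.4,-11.5],1]
    - [[0,0,-1.27],[18,-25.2,-11.5],1]
    - [[0,0,-1.4],[19.3,-26.8,-11.5],1]
    - [[0,0,-1.53],[19.8,-27.6,-11.5],1]
    - [[0,0,-1.62],[19.8,-27.6,-11.5],1]
    - [[0,0,-1.658],[19.8,-27.6,-11.5],1]
    - [[0,0,-1.658],[19.8,-27.6,-11.5],1]
    - [[0,0,-1.658],[19.8,-27.6,-11.5],1]

```text
time: 6.45
tool_pos: [0.619, 0.0608, 0.1904]
tool_rot: [-0.0, 0.57, 0.821, -0.0]
contact_force: [0.5, -1.1, -2.6]
gripper_width: 0.15
grasp_force: 60.5
```

```bash
python3 - <<'E'
from h import *
p=manip.grab_frame("wrist"); save(p,"w2.png")
print([ (l,round(d["score"],2),w(p,d["location"])) for l in ("stop","stop_grip","stop_collar","slot_entry","strut","lip_line") for d in manip.spot_point(p,l)[:2]])
for r in manip.silhouettes(p,"strut")[:1]:
    ys,xs=np.nonzero(r["pixels"]); print(len(xs),xs.min(),xs.max(),ys.min(),ys.max())
q=manip.grab_frame("side"); save(q,"s2.png")
print([ (l,round(d["score"],2),w(q,d["location"])) for l in ("stop","stop_collar","slot_entry","strut") for d in manip.spot_point(q,l)[:3]])
a=np.zeros((500,800,3),np.uint8);a[:480,:640]=p["image"]; d=q["image"][160:280,260:360]; a[:192,640:800]=cv2.resize(d,(160,192))
cv2.imwrite("pics/c2.png",a[...,::-1])
to([.6215,.058,.1],110.5)
E
```

```text
[('stop', 0.73, array([0.6175, 0.0638, 0.14  ])), ('stop_grip', 0.61, array([0.6163, 0.0597, 0.1886])), ('slot_entry', 0.63, array([0.6256, 0.0596, 0.0513])), ('strut', 0.68, array([0.5969, 0.1255, 0.0034])), ('lip_line', 0.58, array([0.5981, 0.1236, 0.0337]))]
24589 275 379 0 307
[('stop', 0.81, array([ 0.4667, -0.3701, -0.0026])), ('stop', 0.58, array([ 0.3606, -0.2448, -0.0038])), ('stop', 0.48, array([0.6195, 0.0568, 0.1363])), ('stop_collar', 0.84, array([0.6166, 0.0624, 0.1502])), ('stop_collar', 0.8, array([ 0.4628, -0.3708,  0.0131])), ('stop_collar', 0.72, array([ 0.3572, -0.2443,  0.0109])), ('slot_entry', 0.59, array([0.6211, 0.0563, 0.0459])), ('slot_entry', 0.54, array([ 0.6859,  0.3842, -0.0019])), ('strut', 0.6, array([ 0.5953,  0.1205, -0.0007]))]
pos [0.6194 0.0608 0.1905] yaw 110.50950716932518 z [ 0.0001  0.0001 -1.    ] F [-0.0202  0.0906 -1.7229] t 7.1 gw 0.15033391076686356 j6 -0.37968632027761473
shift cm [-0.3338  0.0983  9.0524] turn z 0.0001659314072689176
```

View pics/c2.png

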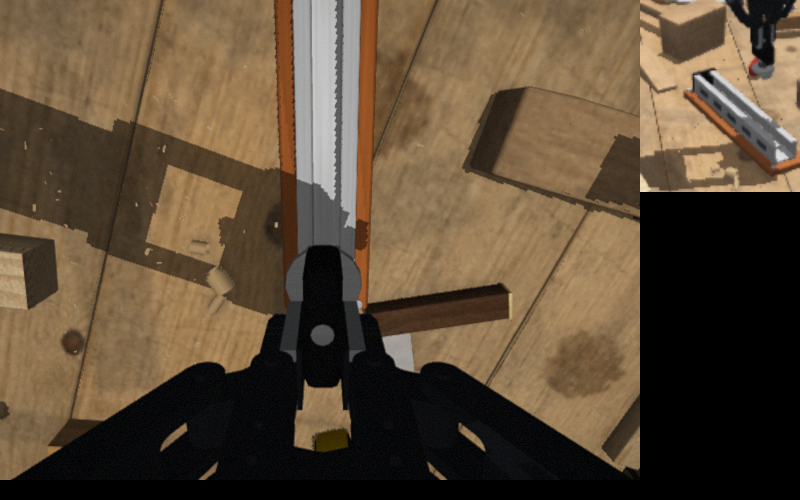

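The wrist view shows the strut ahead of the held stop, its slot (about columns 312–340) nearly vertical in the picture. I'll measure the edges of the lips in strut coordinates and compare them with the stop axis.

```bash
python3 - <<'E'
from h import *
p=manip.grab_frame("wrist"); s,t,m,y=pose(); im=p["image"].astype(int)
for v in (10,60,110,160):
    row=im[v-2:v+3,265:395].mean(0); 
    print(v,"g:",row[:,1].astype(int)[::2].tolist(), "r-b>60:",(265+np.nonzero(row[:,0]-row[:,2]>60)[0])[[0,-1]])
    for u in (285,300,320,340,360): 
        d=m.T@(ray(p,(u,v),.046)-t)*1000; print("  ",u,d[:2],end="")
    print()
# fingers symmetric centre & handle dot at z
print("dot",m.T@(ray(p,(322,335),t[2]+.0125)-t)*1000)
E
```

```text
10 g: [124, 122, 116, 121, 105, 53, 66, 69, 68, 69, 71, 70, 66, 46, 155, 162, 162, 166, 163, 161, 167, 164, 130, 160, 187, 180, 185, 189, 185, 183, 186, 183, 180, 183, 180, 121, 91, 90, 83, 147, 165, 166, 168, 161, 165, 164, 164, 135, 69, 73, 76, 80, 77, 76, 75, 63, 68, 108, 107, 103, 102, 99, 95, 98, 101] r-b>60: [265 381]
   285 [143.4188 -23.9028]   300 [143.4199 -14.2669]   320 [143.4214  -1.4188]   340 [143.4228  11.4297]   360 [143.4243  24.2785]
60 g: [124, 127, 128, 126, 127, 105, 60, 73, 71, 71, 73, 73, 72, 50, 92, 162, 166, 165, 167, 165, 168, 167, 148, 134, 196, 186, 191, 192, 192, 194, 195, 192, 186, 190, 191, 156, 94, 90, 94, 166, 169, 169, 166, 164, 170, 164, 156, 68, 78, 83, 86, 83, 79, 79, 71, 56, 74, 75, 83, 85, 83, 78, 77, 78, 81] r-b>60: [265 374]
   285 [114.0238 -24.7411]   300 [114.0246 -14.767 ]   320 [114.0258  -1.4679]   340 [114.0269  11.8315]   360 [114.0281  25.1312]
110 g: [123, 129, 119, 116, 125, 124, 78, 68, 84, 81, 71, 73, 72, 73, 57, 150, 167, 168, 168, 164, 169, 170, 163, 135, 198, 190, 191, 190, 194, 196, 197, 196, 188, 191, 195, 129, 92, 83, 134, 172, 169, 169, 165, 169, 169, 164, 131, 75, 83, 86, 84, 81, 82, 78, 61, 79, 77, 74, 73, 75, 77, 79, 76, 63, 79] r-b>60: [265 373]
   285 [ 82.4905 -25.6403]   300 [ 82.4911 -15.3035]   320 [82.4919 -1.5207]   340 [82.4927 12.2624]   360 [82.4935 26.0459]
160 g: [120, 126, 125, 124, 121, 122, 129, 77, 71, 82, 79, 80, 77, 77, 54, 84, 165, 170, 168, 167, 170, 171, 166, 131, 192, 192, 189, 185, 188, 192, 193, 191, 188, 189, 194, 128, 88, 87, 144, 172, 171, 168, 169, 170, 166, 158, 88, 88, 80, 80, 80, 83, 82, 62, 88, 109, 114, 118, 118, 117, 112, 119, 124, 122, 119] r-b>60: [265 394]
   285 [ 48.5769 -26.6074]   300 [ 48.5772 -15.8804]   320 [48.5775 -1.5774]   340 [48.5779 12.726 ]   360 [48.5782 27.0297]
dot [ -0.0979  -0.1101 -12.5   ]
```

Call:
apply_moves:
  moves:
    - [[0,0,0],[-0.3,0.28,2],1]
    - [[0,0,0],[-0.3,0.28,4.5],1]
    - [[0,0,0],[-0.3,0.28,7],1]
    - [[0,0,0],[-0.3,0.28,8.2],1]
    - [[0,0,0],[-0.3,0.28,8.7],1]
    - [[0,0,0],[-0.3,0.28,8.7],1]

```text
time: 7.75
tool_pos: [0.623, 0.059, 0.1033]
tool_rot: [-0.0, 0.57, 0.822, -0.0]
contact_force: [-0.0, 0.9, -2.0]
gripper_width: 0.152
grasp_force: 60.5
```

```bash
python3 - <<'E'
from h import *
p=manip.grab_frame("wrist"); s,t,m,y=pose(); im=p["image"].astype(int)
for v in (20,80,140):
    row=im[v-2:v+3,230:420].mean(0)[:,1]; g=np.diff(cv2.GaussianBlur(row.reshape(1,-1).astype(np.float32),(5,1),0).ravel())
    k=[i for i in range(2,len(g)-2) if abs(g[i])>7 and abs(g[i])==abs(g[i-2:i+3]).max()]
    print(v,[(230+i,int(g[i]),round((m.T@(ray(p,(230.5+i,v),.046)-t))[1]*1000,1)) for i in k])
q=manip.grab_frame("side"); a=np.zeros((480,800,3),np.uint8);a[:,:500]=p["image"][:,70:570]; a[:360,500:800]=cv2.resize(q["image"][190:290,290:373],(300,360),interpolation=cv2.INTER_CUBIC)
cv2.imwrite("pics/c3.png",a[...,::-1])
to([.6215,.058,.094],110.5)
E
```

```text
20 [(251, -22, np.float64(-32.8)), (273, 27, np.float64(-22.8)), (300, 27, np.float64(-10.6)), (333, -27, np.float64(4.4)), (344, 22, np.float64(9.4)), (369, -25, np.float64(20.7)), (392, 9, np.float64(31.1))]
80 [(253, -19, np.float64(-33.2)), (275, 28, np.float64(-22.8)), (301, 27, np.float64(-10.5)), (335, -28, np.float64(5.5)), (343, 23, np.float64(9.3)), (366, -25, np.float64(20.2)), (389, 9, np.float64(31.1))]
140 [(257, -20, np.float64(-32.7)), (277, 30, np.float64(-22.8)), (302, 26, np.float64(-10.5)), (335, -28, np.float64(5.8)), (343, 22, np.float64(9.8)), (365, -25, np.float64(20.6))]
pos [0.624  0.0589 0.105 ] yaw 110.51184985800704 z [ 0.0023 -0.0001 -1.    ] F [ 0.1175  0.6486 -1.2507] t 7.85 gw 0.15174647027826335 j6 -0.38250679952481415
shift cm [ 0.0029 -0.2713  1.1034] turn z 0.0002068190381166512
```

View pics/c3.png

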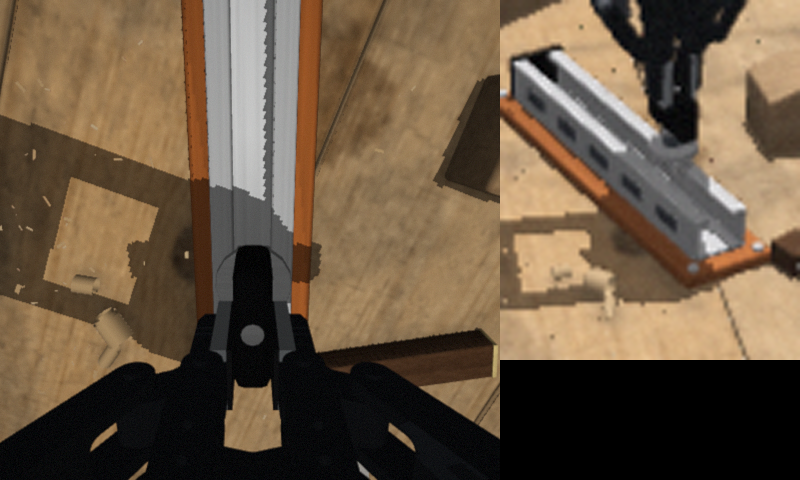

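The wrist view shows the stop (handle (250,250–385)) over the slot, slightly off centre; the side crop shows the head just above the lips. The state reading looks shifted, so I'll read it again.

```bash
python3 - <<'E'
from h import *
p=manip.grab_frame("wrist"); s,t,m,y=pose(); im=p["image"].astype(int)
for v in (20,80,140,170):
    row=im[v-2:v+3,230:420].mean(0)[:,1]; g=np.diff(cv2.GaussianBlur(row.reshape(1,-1).astype(np.float32),(5,1),0).ravel())
    k=[i for i in range(2,len(g)-2) if abs(g[i])>15 and abs(g[i])==abs(g[i-2:i+3]).max()]
    print(v,[(230+i,round((m.T@(ray(p,(230.5+i,v),.046)-t))[1]*1000,1)) for i in k])
print("dot",m.T@(ray(p,(322,335),t[2]+.0125)-t)*1000)
to([.6215,.058,.094],110.5); print(s["joint_pos"],s["joint_vel"],s["ft_torque"])
E
```

```text
20 [(249, np.float64(-33.4)), (271, np.float64(-23.3)), (298, np.float64(-11.0)), (331, np.float64(4.1)), (342, np.float64(9.1)), (365, np.float64(19.6))]
80 [(251, np.float64(-33.8)), (273, np.float64(-23.4)), (299, np.float64(-11.0)), (332, np.float64(4.7)), (341, np.float64(9.0)), (364, np.float64(19.9))]
140 [(255, np.float64(-33.4)), (275, np.float64(-23.4)), (300, np.float64(-11.0)), (333, np.float64(5.4)), (340, np.float64(8.9)), (362, np.float64(19.9))]
170 [(257, np.float64(-33.1)), (276, np.float64(-23.4)), (300, np.float64(-11.2)), (332, np.float64(5.0)), (339, np.float64(8.6)), (362, np.float64(20.3))]
dot [  0.0732  -0.2513 -12.5008]
pos [0.6242 0.059  0.1053] yaw 110.51346388559381 z [ 0.0029 -0.0001 -1.    ] F [-0.2084  0.6742 -1.1376] t 7.9 gw 0.1521806478648926 j6 -0.3824871892123024
shift cm [ 0.0065 -0.2885  1.1297] turn z 0.00023498913372377875
[-0.0245  0.1573  1.7114 -0.      1.27   -0.3825] [-0.0017 -0.0012 -0.0004 -0.0001  0.0002 -0.0001] [0.0432 0.0322 0.052 ]
```

Call:
apply_moves:
  moves:
    - [[0,0,0],[0,-0.05,0],1]
    - [[0,0,0],[0,-0.1,0],1]
    - [[0,0,0],[0,-0.12,0],1]
    - [[0,0,0],[0,-0.12,0],1]
    - [[0,0,0],[0,-0.12,0],1]

```text
time: 8.4
tool_pos: [0.6219, 0.0586, 0.1035]
tool_rot: [0.0, 0.57, 0.822, 0.0]
contact_force: [-0.5, -0.5, -1.3]
gripper_width: 0.151
grasp_force: 60.5
```

```bash
python3 - <<'E'
from h import *
p=manip.grab_frame("wrist"); s,t,m,y=pose(); im=p["image"].astype(int)
for v in (20,80,140,170):
    row=im[v-2:v+3,230:420].mean(0)[:,1]; g=np.diff(cv2.GaussianBlur(row.reshape(1,-1).astype(np.float32),(5,1),0).ravel())
    k=[i for i in range(2,len(g)-2) if abs(g[i])>15 and abs(g[i])==abs(g[i-2:i+3]).max()]
    print(v,[(230+i,round((m.T@(ray(p,(230.5+i,v),.046)-t))[1]*1000,1)) for i in k])
to([.6215,.058,.094],110.5); print("proj",t[0]*.9367+t[1]*.3503)
E
```

```text
20 [(253, np.float64(-31.2)), (276, np.float64(-20.7)), (302, np.float64(-8.9)), (335, np.float64(6.0)), (347, np.float64(11.5)), (371, np.float64(22.4))]
80 [(255, np.float64(-31.5)), (278, np.float64(-20.7)), (303, np.float64(-8.8)), (337, np.float64(7.2)), (346, np.float64(11.5)), (369, np.float64(22.4))]
140 [(258, np.float64(-31.5)), (280, np.float64(-20.6)), (304, np.float64(-8.7)), (337, np.float64(7.6)), (345, np.float64(11.5)), (367, np.float64(22.4))]
170 [(260, np.float64(-31.2)), (281, np.float64(-20.6)), (305, np.float64(-8.4)), (336, np.float64(7.2)), (344, np.float64(11.3)), (366, np.float64(22.4))]
pos [0.6219 0.0585 0.1035] yaw 110.51091458875635 z [-0.  0. -1.] F [ 0.4699 -0.5244 -1.7491] t 8.45 gw 0.1541903436932246 j6 -0.38324181847526523
shift cm [-0.035 -0.054  0.949] turn z 0.0001904955102994604
proj 0.6030168155173868
```

Call:
apply_moves:
  moves:
    - [[0,0,0],[0,0.05,0.1],1]
    - [[0,0,0],[0,0.1,0.3],1]
    - [[0,0,0],[0,0.1,0.5],1]
    - [[0,0,0],[0,0.1,0.7],1]
    - [[0,0,0],[0,0.1,0.85],1]
    - [[0,0,0],[0,0.1,0.95],1]
    - [[0,0,0],[0,0.1,1.0],1]
    - [[0,0,0],[0,0.1,1.0],1]

```text
time: 9.25
tool_pos: [0.6228, 0.0589, 0.0935]
tool_rot: [-0.0, 0.57, 0.822, -0.0]
contact_force: [0.1, 0.2, -1.0]
gripper_width: 0.152
grasp_force: 60.5
```

Call:
apply_moves:
  moves:
    - [[0,0,0],[0,0,0.15],1]
    - [[0,0,0],[0,0,0.3],1]
    - [[0,0,0],[0,0,0.45],1]
    - [[0,0,0],[0,0,0.6],1]
    - [[0,0,0],[0,0,0.75],1]
    - [[0,0,0],[0,0,0.9],1]
    - [[0,0,0],[0,0,1.0],1]
    - [[0,0,0],[0,0,1.0],1]

```text
time: 10.05
tool_pos: [0.6231, 0.0589, 0.0841]
tool_rot: [0.0, 0.57, 0.822, 0.0]
contact_force: [-1.4, -0.4, 4.1]
gripper_width: 0.154
grasp_force: 61.2
```

Call:
apply_moves:
  moves:
    - [[0,0,0],[0,0,0.15],1]
    - [[0,0,0],[0,0,0.3],1]
    - [[0,0,0],[0,0,0.45],1]
    - [[0,0,0],[0,0,0.52],1]
    - [[0,0,0],[0,0,0.52],1]
    - [[0,0,0],[0,0,0.52],1]
    - [[0,0,0],[0,0,0.52],1]

```text
time: 10.75
tool_pos: [0.6232, 0.0589, 0.0794]
tool_rot: [0.0, 0.57, 0.822, 0.0]
contact_force: [-2.9, 0.0, 6.9]
gripper_width: 0.151
grasp_force: 61.6
```

Call:
apply_moves:
  moves:
    - [[0,0,0],[0,-0.05,0.08],1]
    - [[0,0,0.05],[0,-0.05,0.08],1]
    - [[0,0,0.15],[0,-0.05,0.08],1]
    - [[0,0,0.25],[0,-0.05,0.08],1]
    - [[0,0,0.35],[0,-0.05,0.08],1]
    - [[0,0,0.45],[0,-0.05,0.08],1]
    - [[0,0,0.55],[0,-0.05,0.08],1]
    - [[0,0,0.65],[0,-0.05,0.08],1]
    - [[0,0,0.75],[0,-0.05,0.08],1]
    - [[0,0,0.85],[0,-0.05,0.08],1]

```text
time: 11.75
tool_pos: [0.6244, 0.0584, 0.0795]
tool_rot: [0.001, 0.859, 0.512, 0.002]
contact_force: [0.1, -0.6, 8.2]
gripper_width: 0.149
grasp_force: 61.6
```

Call:
apply_moves:
  moves:
    - [[0,0,0.1],[0,0,0],1]
    - [[0,0,0.2],[0,0,0],1]
    - [[0,0,0.3],[0,0,0],1]
    - [[0,0,0.4],[0,0,0],1]
    - [[0,0,0.5],[0,0,0],1]
    - [[0,0,0.6],[0,0,0],1]
    - [[0,0,0.68],[0,0,0],1]
    - [[0,0,0.72],[0,0,0],1]
    - [[0,0,0.72],[0,0,0],1]
    - [[0,0,0.72],[0,0,0],1]
    - [[0,0,0.72],[0,0,0],1]

```text
time: 12.85
tool_pos: [0.6243, 0.0584, 0.0795]
tool_rot: [0.001, 0.984, 0.178, 0.002]
contact_force: [-0.8, -1.0, 7.6]
gripper_width: 0.151
grasp_force: 61.6
```

```bash
python3 - <<'E'
from h import *
s,t,m,y=pose(); to([.6,.1,.082],20.5); print("proj",t[0]*.9367+t[1]*.3503, s["ft_torque"],s["joint_pos"])
E
```

```text
pos [0.6243 0.0584 0.0795] yaw 20.550424658642196 z [ 0.0047 -0.0004 -1.    ] F [-0.7501 -0.9839  7.6441] t 12.85 gw 0.1514317273652718 j6 1.1870638453112163
shift cm [-0.8156 -4.7448 -0.2615] turn z 0.0008800763175005398
proj 0.6052547238453445 [ 0.0056  0.0671 -0.0633] [-0.0252  0.1854  1.7266 -0.0003  1.2249  1.1871]
```

Turned squarely across. I'll slide towards the cap (tool −y), quickly through the part that must be free.

Call:
apply_moves:
  moves:
    - [[0,0,0],[-0.05,0,-0.05],1]
    - [[0,0,0],[-0.1,-0.3,-0.1],1]
    - [[0,0,0],[-0.1,-1,-0.1],1]
    - [[0,0,0],[-0.1,-2,-0.1],1]
    - [[0,0,0],[-0.1,-3,-0.1],1]
    - [[0,0,0],[-0.1,-4,-0.1],1]
    - [[0,0,0],[-0.1,-5,-0.1],1]
    - [[0,0,0],[-0.1,-6,-0.1],1]
    - [[0,0,0],[-0.1,-6.7,-0.1],1]
    - [[0,0,0],[-0.1,-7.2,-0.1],1]
    - [[0,0,0],[-0.1,-7.5,-0.1],1]
    - [[0,0,0],[-0.1,-7.5,-0.1],1]
    - [[0,0,0],[-0.1,-7.5,-0.1],1]

```text
time: 14.15
tool_pos: [0.5976, 0.1279, 0.0806]
tool_rot: [0.001, 0.984, 0.178, 0.003]
contact_force: [1.8, -1.9, 6.3]
gripper_width: 0.149
grasp_force: 61.5
```

```bash
cat > f.py <<'E'
from h import *
s,t,m,y=pose(); f=np.array(s["contact_force"]); u=np.array([-.3502,.9367,0])
print("t",s["time"],"sx",(t-[.597,.1235,0])@u*1000,"proj",t[0]*.9367+t[1]*.3503,"z",t[2],"yaw",y,"tilt",m[:2,2],"Fu",f@u,"F",f)
E
python3 f.py
```

```text
t 14.15 sx 3.95347849447742 proj 0.6045439209130608 z 0.08058924267877987 yaw 20.563535581842903 tilt [ 0.006  -0.0013] Fu -2.441362274933228 F [ 1.82   -1.9259  6.2559]
```

Call:
apply_moves:
  moves:
    - [[0,0,0],[0,-0.2,0],1]
    - [[0,0,0],[0,-0.5,0],1]
    - [[0,0,0],[0,-0.8,0],1]
    - [[0,0,0],[0,-1.1,0],1]
    - [[0,0,0],[0,-1.35,0],1]
    - [[0,0,0],[0,-1.5,0],1]
    - [[0,0,0],[0,-1.5,0],1]

```text
time: 14.85
tool_pos: [0.5924, 0.1417, 0.0806]
tool_rot: [0.002, 0.984, 0.179, 0.003]
contact_force: [2.0, -3.1, 7.4]
gripper_width: 0.154
grasp_force: 61.5
```

```bash
python3 f.py
```

```text
t 14.85 sx 18.654129102647293 proj 0.6045656268001894 z 0.0806316150748583 yaw 20.56845982937765 tilt [ 0.0064 -0.0019] Fu -3.6199027924188663 F [ 1.9868 -3.1217  7.4436]
```

Call:
apply_moves:
  moves:
    - [[0,0,0],[0,-0.15,0],1]
    - [[0,0,0],[0,-0.3,0],1]
    - [[0,0,0],[0,-0.45,0],1]
    - [[0,0,0],[0,-0.6,0],1]
    - [[0,0,0],[0,-0.7,0],1]

```text
time: 15.35
tool_pos: [0.5901, 0.148, 0.0806]
tool_rot: [0.002, 0.984, 0.178, 0.003]
contact_force: [1.6, -4.0, 6.8]
gripper_width: 0.151
grasp_force: 61.5
```

Call:
apply_moves:
  moves:
    - [[0,0,0],[0,-0.15,0],1]
    - [[0,0,0],[0,-0.3,0],1]
    - [[0,0,0],[0,-0.45,0],1]
    - [[0,0,0],[0,-0.6,0],1]
    - [[0,0,0],[0,-0.7,0],1]

```text
time: 15.85
tool_pos: [0.5876, 0.1546, 0.0806]
tool_rot: [0.002, 0.984, 0.178, 0.003]
contact_force: [1.1, -3.5, 6.8]
gripper_width: 0.151
grasp_force: 61.5
```

Call:
apply_moves:
  moves:
    - [[0,0,0],[0,-0.15,0],1]
    - [[0,0,0],[0,-0.3,0],1]
    - [[0,0,0],[0,-0.45,0],1]
    - [[0,0,0],[0,-0.6,0],1]
    - [[0,0,0],[0,-0.7,0],1]

```text
time: 16.35
tool_pos: [0.5851, 0.1612, 0.0806]
tool_rot: [0.002, 0.984, 0.178, 0.003]
contact_force: [1.4, -4.6, 6.9]
gripper_width: 0.153
grasp_force: 61.5
```

Call:
apply_moves:
  moves:
    - [[0,0,0],[0,-0.15,0],1]
    - [[0,0,0],[0,-0.3,0],1]
    - [[0,0,0],[0,-0.45,0],1]
    - [[0,0,0],[0,-0.6,0],1]
    - [[0,0,0],[0,-0.7,0],1]

```text
time: 16.85
tool_pos: [0.5827, 0.1678, 0.0806]
tool_rot: [0.002, 0.984, 0.178, 0.003]
contact_force: [2.7, -2.9, 6.6]
gripper_width: 0.153
grasp_force: 61.5
```

Call:
apply_moves:
  moves:
    - [[0,0,0],[0,-0.15,0],1]
    - [[0,0,0],[0,-0.3,0],1]
    - [[0,0,0],[0,-0.45,0],1]
    - [[0,0,0],[0,-0.6,0],1]
    - [[0,0,0],[0,-0.7,0],1]

```text
time: 17.35
tool_pos: [0.5802, 0.1744, 0.0806]
tool_rot: [0.002, 0.984, 0.178, 0.003]
contact_force: [2.0, -4.0, 6.5]
gripper_width: 0.15
grasp_force: 61.5
```

Call:
apply_moves:
  moves:
    - [[0,0,0],[0,-0.15,0],1]
    - [[0,0,0],[0,-0.3,0],1]
    - [[0,0,0],[0,-0.45,0],1]
    - [[0,0,0],[0,-0.6,0],1]
    - [[0,0,0],[0,-0.7,0],1]

```text
time: 17.85
tool_pos: [0.578, 0.1803, 0.0806]
tool_rot: [0.002, 0.984, 0.179, 0.003]
contact_force: [2.4, -7.0, 6.3]
gripper_width: 0.152
grasp_force: 61.5
```

The force has risen, which is probably the buffer. I'll take small steps from here.

Call:
apply_moves:
  moves:
    - [[0,0,0],[0,-0.1,0],1]
    - [[0,0,0],[0,-0.15,0],1]
    - [[0,0,0],[0,-0.15,0],1]

```text
time: 18.15
tool_pos: [0.5778, 0.1807, 0.0807]
tool_rot: [0.003, 0.984, 0.179, 0.003]
contact_force: [2.1, -7.9, 7.3]
gripper_width: 0.15
grasp_force: 61.6
```

```bash
python3 f.py
```

```text
t 18.15 sx 60.31466893986166 proj 0.6045655812948694 z 0.08070767902407923 yaw 20.57629837014141 tilt [ 0.0076 -0.0054] Fu -8.113206550259491 F [ 2.0913 -7.8796  7.2877]
```

Call:
apply_moves:
  moves:
    - [[0,0,0],[0,-0.1,0],1]
    - [[0,0,0],[0,-0.2,0],1]
    - [[0,0,0],[0,-0.2,0],1]
    - [[0,0,0],[0,-0.2,0],1]

```text
time: 18.55
tool_pos: [0.5774, 0.182, 0.0808]
tool_rot: [0.004, 0.984, 0.179, 0.003]
contact_force: [2.7, -9.4, 7.0]
gripper_width: 0.148
grasp_force: 61.6
```

```bash
python3 f.py
```

```text
t 18.55 sx 61.65415519314965 proj 0.6046002540520693 z 0.08076844677712684 yaw 20.572886898162416 tilt [ 0.0081 -0.0065] Fu -9.720887252778127 F [ 2.6789 -9.3763  7.0153]
```

Call:
apply_moves:
  moves:
    - [[0,0,0],[0,-0.1,0],1]
    - [[0,0,0],[0,-0.2,0],1]
    - [[0,0,0],[0,-0.3,0],1]
    - [[0,0,0],[0,-0.3,0],1]
    - [[0,0,0],[0,-0.3,0],1]

```text
time: 19.05
tool_pos: [0.5765, 0.1843, 0.0808]
tool_rot: [0.005, 0.984, 0.179, 0.003]
contact_force: [3.4, -11.6, 6.1]
gripper_width: 0.156
grasp_force: 61.7
```

```bash
python3 f.py
```

```text
t 19.05 sx 64.06958904028262 proj 0.6045932943152544 z 0.08080166524806225 yaw 20.57687234840707 tilt [ 0.0085 -0.0077] Fu -12.093531792323361 F [  3.4436 -11.6233   6.0747]
```

Call:
apply_moves:
  moves:
    - [[0,0,0],[0,-0.1,0],1]
    - [[0,0,0],[0,-0.2,0],1]
    - [[0,0,0],[0,-0.32,0],1]
    - [[0,0,0],[0,-0.32,0],1]
    - [[0,0,0],[0,-0.32,0],1]

```text
time: 19.55
tool_pos: [0.5757, 0.1867, 0.0809]
tool_rot: [0.005, 0.984, 0.179, 0.004]
contact_force: [4.0, -13.0, 7.5]
gripper_width: 0.154
grasp_force: 61.8
```

```bash
python3 f.py
```

```text
t 19.55 sx 66.65475476206721 proj 0.6046064149161205 z 0.08085266732580298 yaw 20.58230744282875 tilt [ 0.009  -0.0089] Fu -13.589252963841034 F [  4.0066 -13.0097   7.5069]
```

Call:
apply_moves:
  moves:
    - [[0,0,0],[0,-0.05,0],1]
    - [[0,0,0],[0,-0.06,-0.05],1]
    - [[0,0,0],[0,-0.06,-0.1],1]
    - [[0,0,0],[0,-0.06,-0.12],1]
    - [[0,0,0],[0,-0.06,-0.12],1]

```text
time: 20.05
tool_pos: [0.5754, 0.1869, 0.0811]
tool_rot: [0.005, 0.984, 0.179, 0.004]
contact_force: [6.3, -13.7, 2.7]
gripper_width: 0.147
grasp_force: 61.4
```

```bash
python3 f.py
```

```text
t 20.05 sx 66.99893799202562 proj 0.6044269065423737 z 0.08110014014549215 yaw 20.57510545855855 tilt [ 0.009  -0.0094] Fu -15.066917774629736 F [  6.2848 -13.7354   2.6575]
```

Call:
apply_moves:
  moves:
    - [[0,0,0],[0,0,0],0.5]
    - [[0,0,0],[0,0,0],0.3]
    - [[0,0,0],[0,0,0],0]
    - [[0,0,0],[0,0,0],-0.3]
    - [[0,0,0],[0,0,0],-0.3]
    - [[0,0,0],[0,0,0],-0.3]
    - [[0,0,0],[0,0,0],-0.3]

```text
time: 20.75
tool_pos: [0.5713, 0.1918, 0.0795]
tool_rot: [-0.0, 0.984, 0.179, -0.0]
contact_force: [0.1, 0.1, -0.3]
gripper_width: 0.649
grasp_force: 0.0
```

```bash
python3 f.py
```

```text
t 20.75 sx 72.94858071222885 proj 0.6023033490455721 z 0.07954226520938126 yaw 20.569456001960894 tilt [-0.0003  0.0001] Fu 0.05976222120859736 F [ 0.097   0.1001 -0.3354]
```

Call:
apply_moves:
  moves:
    - [[0,0,0],[0,0,-2],-0.3]
    - [[0,0,0],[0,0,-5],-0.3]
    - [[0,0,0],[0,0,-8],-0.3]
    - [[0,0,0],[0,0,-10],-0.3]
    - [[0,0,0],[-3,0,-12],-0.3]
    - [[0,0,0],[-5,0,-12],-0.3]
    - [[0,0,0],[-6,0,-12],-0.3]
    - [[0,0,0],[-6,0,-12],-0.3]
    - [[0,0,0],[-6,0,-12],-0.3]

```text
time: 21.65
tool_pos: [0.5153, 0.1706, 0.1992]
tool_rot: [-0.0, 0.984, 0.178, -0.0]
contact_force: [-0.7, -0.4, 1.0]
gripper_width: 0.649
grasp_force: 0.0
```

```bash
python3 - <<'E'
from h import *
u=np.array([-.3502,.9367,0]); v=np.array([.9367,.3502,0])
ps=[manip.grab_frame(c) for c in ("wrist","side","top")]
for p in ps:
  for l in ("stop","stop_grip","stop_collar"):
    for d in manip.spot_point(p,l)[:4]:
      X=w(p,d["location"])
      if X[1]>0: print(l,round(d["score"],2),X,"sx",(X-[.597,.1235,0])@u*1000,"proj",X@v)
a=np.zeros((480,800,3),np.uint8);a[:,:480]=ps[0]["image"][:,80:560]
a[:270,480:]=cv2.resize(ps[1]["image"][190:260,280:363],(320,270)); a[275:,480:]=cv2.resize(ps[2]["image"][200:275,200:317],(320,205))
cv2.imwrite("pics/c4.png",a[...,::-1]); save(ps[0],"w4.png")
to([.575,.187,.2],20.5)
E
```

```text
stop 0.9 [0.5762 0.184  0.0332] sx 63.986167885244335 proj 0.6042030170751818
stop_grip 0.91 [0.5745 0.1843 0.0808] sx 64.87532474768183 proj 0.6026422005409404
stop_collar 0.72 [0.5716 0.1828 0.0439] sx 64.47938539545235 proj 0.5994520054726353
stop 0.69 [0.5718 0.1821 0.0307] sx 63.719612722164186 proj 0.599365980676993
stop_collar 0.75 [0.5745 0.1857 0.0427] sx 66.13664048448764 proj 0.6031618729824761
pos [0.5154 0.1705 0.1997] yaw 20.55594844609951 z [-0.  0. -1.] F [ 0.0697 -0.7571  0.3567] t 22.25 gw 0.6513966404802677 j6 1.3944443408181406
shift cm [ 6.162   0.5525 -0.0316] turn z 0.0009764845958110304
```

View pics/c4.png

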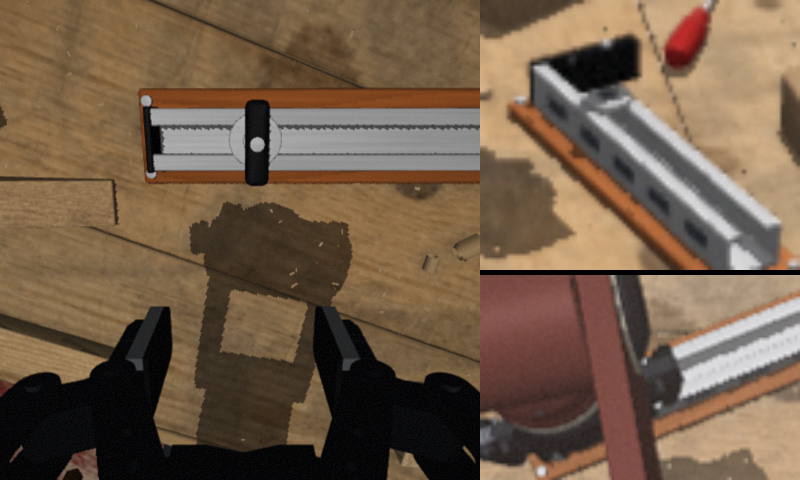

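The stop stands upright across the slot, handle at (257,100–185) in the wrist crop. I'll check its position along the strut against the last held position (sx 66.5 at the head).

```bash
python3 - <<'E'
from h import *
u=np.array([-.3502,.9367,0]); v=np.array([.9367,.3502,0]); o=np.array([.597,.1235,0])
p=manip.grab_frame("wrist"); g=p["image"].max(2)
m=np.zeros((480,640),np.uint8); m[95:190,310:365]=(g[95:190,310:365]<60)
ys,xs=np.nonzero(m); P=np.array([ray(p,(x,y),.095)[:2] for x,y in zip(xs,ys)],np.float32); r=cv2.minAreaRect(P); print(r,(np.array([*r[0],0])-o)@u*1000)
for uv in ((337,144),): X=ray(p,uv,.095); print(X,(X-o)@u*1000,X@v)
# collar circle centre, z=.050 top of collar (lip 46 + 6)
for uv in ((309.5,139),(361.5,139)): X=ray(p,uv,.052); print((X-o)@u*1000)
# cap outer end & board end
for n,uv,z in (("cap end",(226,140),.046),("board end",(220,138),.012)): X=ray(p,uv,z); print(n,(X-o)@u*1000)
E
```

```text
((0.5761097073554993, 0.18448862433433533), (0.05036529153585434, 0.014593744650483131), 20.680442810058594) 64.44382489807606
[0.576  0.1844 0.095 ] 64.42177344165079 0.6041567702363787
82.4936628997679
45.48492443225259
cap end 143.37026341375176
board end 156.0288156593067
```

The stop sprang back about 2 mm on release, so the buffer is probably in by only 3–4.5 mm. I'll regrip and push it a little further towards half travel.

Call:
apply_moves:
  moves:
    - [[0,0,0],[2,0.3,0],-0.3]
    - [[0,0,0],[4.5,0.75,0],-0.3]
    - [[0,0,0],[6.16,0.75,0],-0.3]
    - [[0,0,0],[6.16,0.75,0.5],-0.3]
    - [[0,0,0],[6.16,0.75,3],-0.3]
    - [[0,0,0],[6.16,0.75,6],-0.3]
    - [[0,0,0],[6.16,0.75,9],-0.3]
    - [[0,0,0],[6.16,0.75,11],-0.3]
    - [[0,0,0],[6.16,0.75,11.8],-0.3]
    - [[0,0,0],[6.16,0.75,11.8],-0.3]
    - [[0,0,0],[6.16,0.75,11.8],0.3]
    - [[0,0,0],[6.16,0.75,11.8],0.6]
    - [[0,0,0],[6.16,0.75,11.8],1]
    - [[0,0,0],[6.16,0.75,11.8],1]
    - [[0,0,0],[6.16,0.75,11.8],1]
    - [[0,0,0],[6.16,0.75,11.8],1]

```text
time: 23.9
tool_pos: [0.5769, 0.185, 0.0837]
tool_rot: [0.0, 0.984, 0.178, 0.001]
contact_force: [-1.1, -2.0, 6.1]
gripper_width: 0.156
grasp_force: 59.9
```

```bash
python3 f.py
```

```text
t 23.9 sx 64.67193068078763 proj 0.6051949622417623 z 0.08368327038048823 yaw 20.556775141389455 tilt [ 0.0029 -0.0001] Fu -1.4942314881762948 F [-1.1014 -2.007   6.1409]
```

Call:
apply_moves:
  moves:
    - [[0,0,0],[0,-0.15,0],1]
    - [[0,0,0],[0,-0.3,0],1]
    - [[0,0,0],[0,-0.45,0],1]
    - [[0,0,0],[0,-0.6,0],1]
    - [[0,0,0],[0,-0.6,0],1]
    - [[0,0,0],[0,-0.6,0],1]

```text
time: 24.5
tool_pos: [0.5761, 0.1872, 0.0835]
tool_rot: [0.004, 0.984, 0.179, 0.002]
contact_force: [3.6, -11.4, 3.9]
gripper_width: 0.153
grasp_force: 60.1
```

```bash
python3 f.py
```

```text
t 24.5 sx 66.94052587200349 proj 0.6052175148306488 z 0.08345239542295654 yaw 20.575515878427154 tilt [ 0.0057 -0.0075] Fu -11.923107928178368 F [  3.649  -11.3646   3.95  ]
```

Call:
apply_moves:
  moves:
    - [[0,0,0],[0,-0.1,0],1]
    - [[0,0,0],[0,-0.2,0],1]
    - [[0,0,0],[0,-0.27,0],1]
    - [[0,0,0],[0,-0.27,0],1]
    - [[0,0,0],[0,-0.27,0],1]

```text
time: 25.0
tool_pos: [0.5758, 0.1881, 0.0834]
tool_rot: [0.006, 0.984, 0.179, 0.002]
contact_force: [5.0, -16.3, 2.9]
gripper_width: 0.151
grasp_force: 60.3
```

```bash
python3 f.py
```

```text
t 25.0 sx 67.92402524294431 proj 0.6052289144117268 z 0.08338541059581409 yaw 20.578673626574126 tilt [ 0.007  -0.0107] Fu -17.03845485487911 F [  4.9853 -16.326    2.9451]
```

Call:
apply_moves:
  moves:
    - [[0,0,0],[0,-0.1,0],1]
    - [[0,0,0],[0,-0.15,0],1]
    - [[0,0,0],[0,-0.15,0],1]
    - [[0,0,0],[0,-0.15,0],1]

```text
time: 25.4
tool_pos: [0.5752, 0.1894, 0.0833]
tool_rot: [0.006, 0.984, 0.179, 0.002]
contact_force: [5.4, -16.8, 1.8]
gripper_width: 0.151
grasp_force: 60.1
```

```bash
python3 f.py
```

```text
t 25.4 sx 69.3907224280359 proj 0.6051892497445781 z 0.08326221530765218 yaw 20.574590146100686 tilt [ 0.0069 -0.0107] Fu -17.58299906625929 F [  5.3937 -16.7547   1.8205]
```

Call:
apply_moves:
  moves:
    - [[0,0,0],[0,0.15,0],1]
    - [[0,0,0],[0,0.3,0],1]
    - [[0,0,0],[0,0.3,0],0.5]
    - [[0,0,0],[0,0.3,0],0.3]
    - [[0,0,0],[0,0.3,0],0]
    - [[0,0,0],[0,0.3,0],-0.3]
    - [[0,0,0],[0,0.3,0],-0.3]
    - [[0,0,0],[0,0.3,0],-0.3]
    - [[0,0,0],[0,0.3,-2],-0.3]
    - [[0,0,0],[0,0.3,-5],-0.3]
    - [[0,0,0],[0,0.3,-8],-0.3]
    - [[0,0,0],[0,0.3,-11],-0.3]
    - [[0,0,0],[-4,0.3,-12],-0.3]
    - [[0,0,0],[-6,0.3,-12],-0.3]
    - [[0,0,0],[-6,0.3,-12],-0.3]
    - [[0,0,0],[-6,0.3,-12],-0.3]
    - [[0,0,0],[-6,0.3,-12],-0.3]

```text
time: 27.1
tool_pos: [0.5174, 0.171, 0.2014]
tool_rot: [-0.0, 0.984, 0.178, -0.0]
contact_force: [0.5, 0.4, 0.6]
gripper_width: 0.649
grasp_force: 0.0
```

```bash
python3 - <<'E'
from h import *
u=np.array([-.3502,.9367,0]); v=np.array([.9367,.3502,0]); o=np.array([.597,.1235,0])
p=manip.grab_frame("wrist"); g=p["image"].max(2); q=manip.grab_frame("side")
S=[r["pixels"] for r in manip.silhouettes(p,"stop")[:1]][0]
ys,xs=np.nonzero(S&(g<60)); P=np.array([ray(p,(x,y),.095)[:2] for x,y in zip(xs,ys)],np.float32); r=cv2.minAreaRect(P); print(r,(np.array([*r[0],0])-o)@u*1000)
a=np.zeros((480,800,3),np.uint8);a[:,:480]=p["image"][:,80:560]
a[:270,480:]=cv2.resize(q["image"][190:260,280:363],(320,270)); cv2.imwrite("pics/c5.png",a[...,::-1])
E
python3 f.py
```

```text
((0.5762097835540771, 0.1847463697195053), (0.04972466081380844, 0.014900735579431057), 20.640567779541016) 64.65020831562279
t 27.25 sx 72.3721612269167 proj 0.5444782612216177 z 0.20125197870203243 yaw 20.56459033298656 tilt [-0.0007 -0.0001] Fu -0.30008431759488313 F [ 0.5163 -0.1273  0.2253]
```

View pics/c5.png

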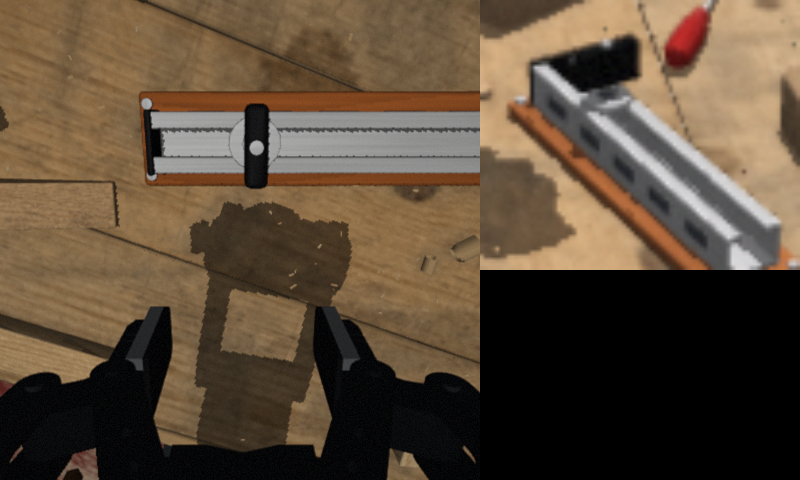

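The stop stands upright across the slot at sx ≈ 64.6 mm, about 5 mm past where it first met the buffer. Nothing is touching it, so I'm handing the job in.

```bash
python3 -c "
from plant import manip; print(manip.job_done())"
```

```text
the job is handed in; nothing more can be done
None
```

I handed the job in at about 27 s: the stop stands upright with its head turned squarely across under both lips, against a buffer pushed in an estimated 5 mm (3.5–5 mm, half being 6 mm). It sprang back about 2 mm when I let go; a second, firmer push (about 18 N, an estimated 7 mm in and short of the end) left it only 0.2 mm further in.

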